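# Release the jammed cassette tray with the release pin

### The job

The test-cassette reader has jammed shut. Take the release pin from its stand, push it straight down the small service hole in the top of the reader and feel for the hidden spring latch; press it gently home until it trips, without forcing it against its stop, then draw the pin out so that the tray springs open. Put the pin back upright in its stand, fully seated, and do not disturb the other things on the worktop.

Things in the scene. Friction and masses are not known exactly. Their poses are not given: they have to be found in the camera images.
- reader: test-cassette reader, off-white box 160 (x) x 140 (y) x 100 (z) mm fixed to the worktop; origin at the centre of its underside, z up, front (dark screen, grey tray front) towards its own -x. Inside, under the hole, is a sprung latch: 4 N at first touch, rising to 8 or 10 N; it trips after 6.5 mm of travel, dead stop at 9.5 mm; over 25 N breaks it
- hole (a point): centre of the mouth of the round service hole in the reader's top face, 20 mm in front of (-x) and 30 mm left of (+y) its centre; 8.5 mm diameter, cover 8 mm thick, 1.5 mm chamfer; axes as the reader's. Unseen below it, centred, is the latch's pressing pad, 16 mm wide, at rest somewhere from 30 to 50 mm below the mouth: it differs each time and must be felt
- tray (a joint): how far the tray has slid out of the reader's front, m: 0 shut, 0.045 open. Once the latch is tripped it stays so and a light spring pushes the tray; but the pin passes through a window in the tray, so the tray creeps only 2 to 5 mm and leans on the pin (about 6 N) until the pin is drawn out, then springs open
- bore (a point): centre of the mouth of the stand's bore, in the top face of a grey block 56 x 56 x 72 mm fixed to the worktop; bore 9.5 mm diameter, vertical, right through, mouth chamfered 2 mm
- pin_grip (a point): centre of the release pin's handle, a black square bar 14 x 14 x 45 mm, z up, sides along the point's x and y; below it a round steel shaft 6 mm thick, 68 mm long, tip 90.5 mm below this point. Starts seated in the stand, the handle's flat lower end on the stand's top. About 60 g
- pin_tip (a point): tip of the release pin's shaft, on its axis (axes as pin_grip)
- tape_a: bystander: roll of surgical tape standing on end, 33 mm diameter, 50 mm tall; origin at centre of underside
- tape_c: bystander: roll of surgical tape standing on end, 33 mm diameter, 60 mm tall; origin at centre of underside
- packet: bystander: flat needle packet, 30 x 86 x 9 mm, lying; origin at centre of underside
- biro: bystander: ballpoint pen with a cap, 9 x 136 x 10 mm, lying (not the release pin); origin at centre of underside
Mind the look-alikes: they are no part of the job. Of the things that look like the part that bears bore, take the one that is farthest from the robot's base at the start.

How it is judged:
By the outcome, as a careful person would: the job done as asked, in the order asked, and still so for the second after the job is handed in, with the robot touching nothing.
It also fails if it takes over 58 s, if anything falls off the work surface, if the arm or the gripper's body presses on something with over 40 N, if the wrist force passes 120 N, or if a joint passes its speed limit or range.

### The arm

A 6-joint arm with a two-finger parallel gripper is mounted at the origin on a cart in front of the work surface, level with it; the furniture and walls round the work are solid. World frame = base frame: x ahead of the robot, y to its left, z up, the work surface at z = 0. Lengths are in m, angles in rad, forces in N, time in s.
With the tool pointing down it reaches from about 0.35 to 0.85 m from the base axis. Payload 8.1 kg.
Tool frame: the origin (TCP) lies midway between the tips of the shut fingers; the grasp point (between the pads) lies 19 mm behind it; z points along the fingers, y is the line along which they close (so a half turn about z gives the same grasp; the last joint's range is limited). The gripper opens to 85 mm and grips with 20 to 120 N. Pads are 22 mm wide; open, the fingers measure 114 mm over their backs; the gripper's body (76 mm by 85 mm) begins 54 mm behind the grasp point. The pads swing forward as they close: fully open they stand 13 mm farther back than shut.
Start: joints at [-1.269, 0.13, 1.488, -0, 1.523, -0.085], TCP at [0.226, -0.556, 0.231] pointing down, gripper open.
Joint ranges: [-2.96, 2.96], [-0.89, 2.26], [0.02, 2.5], [-1.34, 4.48], [0, 2.73], [-2.66, 2.66]. Speed limits (rad/s): [2.39, 2.39, 2.79, 3.14, 3.14, 3.14].

### API

Orientations are given as a rotation vector (axis times angle).
In Python, from cell import robot gives the robot as it stands.
- The arm moves only by the tool move_arm, never from a script. Its argument "increments" is a list of rows, each a list of 7 numbers: the shift along the tool's x, y, z in units of 20 mm (1.0 is 20 mm), then the turn, a rotation vector about the tool's x, y, z in units of pi/4 rad (1.0 is pi/4 rad), then the closure, from 0 (fully open) to 1 (shut). A call has 1 to 12 rows; each row shifts and turns the commanded pose from where the row before left it, along the tool's axes as they then stand; what a row does not reach is not made up. A row lasts 1/8 s, in which the tool goes at most 62.5 mm and 10.7 degrees, less where a joint would pass 70% of its speed; a pose out of reach is approached as far as the arm can. A call with a number of a shift or a turn outside -1 to 1 is refused whole. A call with a gripper value outside its range is refused whole. The fingers move at their own pace and stop on an object; the grip force is fixed at half the most. Time passes only in rows, so rows that do not move let the fingers close. It gives the time, the measured TCP pose, the force, the opening and the grip force at its end, in the units of the state.
- robot.get_obs(): the state, without advancing time (a new reading comes with each control period).
- robot.snapshot(name): name is "scene" or "top"; returns a dict with "color" (400x640x3 uint8, blue, green, red), "intrinsics" (3x3 intrinsics, pixels), "dist" ([k1, k2, p1, p2, k3] as OpenCV has them; the pictures are not rectified), "extrinsics" (4x4, takes a point from camera to world coordinates). Camera axes: x right, y down, z forward; pixel columns grow to the right and rows downward; lengths in m; the calibration is good to about 2 mm. A picture is of the moment at which its call begins. There is no depth.
- robot.finish_job(): hands the job in; it is judged then, once.
The state is a dict: "t": time; "qpos": joint angles; "dq": joint speeds; "tau": joint torques, N m; "position": TCP position; "eef_rot": TCP orientation; "wrist_force": force on the tool from outside, world axes, zero at the start; "torque": the same for the moment, N m; "gripper_width": finger opening in m; "gripper_force": force on a finger pad.
Only numpy, scipy, OpenCV 4.12 (cv2) and the standard library are available. Lean on these libraries where they do the work, as an engineer would, in place of code of your own. Each camera call takes 0.05 s, during which the arm holds its last target. There are 200 camera calls.

## Working session

There is one attempt and no reset: what is moved stays moved. The work goes in short steps, Python scripts to look and compute and a tool call to move; the robot and the scene stay as the last step left them, time stands still between calls to the robot, and variables do not carry over. Pictures are saved under pics/ and viewed, at most 10 in all, crops included, and the job is handed in when it is done.

Besides the shell and the picture viewer there is one more tool, called after "Emit:" as name(argument=value, ...) on one line, values as JSON. move_arm: Moves the arm, as the interface text tells. Shifts and turns lie within -1 to 1; 1 stands for 20 mm of shift or pi/4 rad of turn. Its arguments: {"type":"object","properties":{"increments":{"type":"array"}},"required":["increments"]}

```bash
mkdir -p pics; python3 - <<'E'
from cell import robot
import cv2,numpy as np,pickle
o=robot.get_obs();print({k:np.round(v,3) for k,v in o.items()})
for n in("scene","top"):
    s=robot.snapshot(n);cv2.imwrite(f"pics/{n}0.png",s["color"]);pickle.dump(s,open(f"{n}0.pkl","wb"))
    print(n,s["intrinsics"],s["dist"],np.round(s["extrinsics"],3))
E
```

```text
{'t': np.float64(0.0), 'qpos': array([-1.269,  0.131,  1.489, -0.   ,  1.523, -0.085]), 'dq': array([-0.001, -0.002,  0.001, -0.001,  0.001,  0.001]), 'tau': array([-1.0000e-03, -5.6939e+01, -5.0055e+01, -0.0000e+00,  1.5000e-02,
        0.0000e+00]), 'position': array([ 0.226, -0.555,  0.23 ]), 'eef_rot': array([-3.081, -0.603,  0.   ]), 'wrist_force': array([-0.186, -0.83 , -0.433]), 'torque': array([ 0.071,  0.07 , -0.027]), 'gripper_force': np.float64(0.0), 'gripper_width': np.float64(0.085)}
scene [[379.59762974   0.         312.00384474]
 [  0.         379.59762974 202.13084412]
 [  0.           0.           1.        ]] [-0.07666205  0.          0.          0.          0.        ] [[-0.702 -0.388  0.597 -0.125]
 [-0.712  0.366 -0.6    0.65 ]
 [ 0.014 -0.846 -0.533  0.636]
 [ 0.     0.     0.     1.   ]]
top [[433.48318439   0.         322.18012732]
 [  0.         433.48318439 200.34485546]
 [  0.           0.           1.        ]] [-0.05366515  0.          0.          0.          0.        ] [[ 0.006 -0.995  0.102  0.354]
 [-1.    -0.007 -0.007  0.042]
 [ 0.008 -0.101 -0.995  1.206]
 [ 0.     0.     0.     1.   ]]
```

View pics/scene0.png

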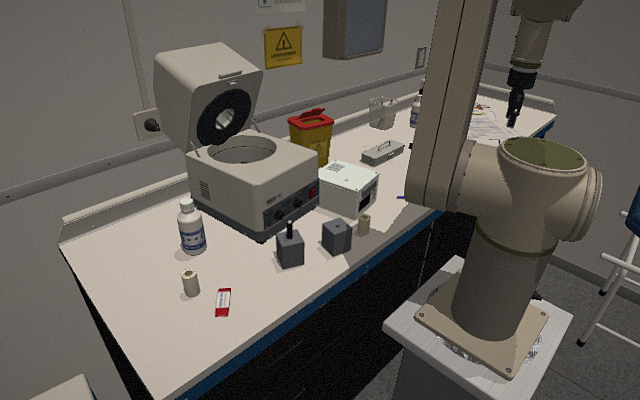

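View pics/top0.png

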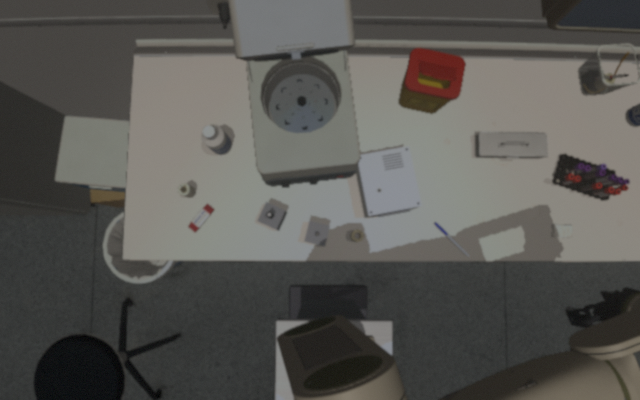

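The scene view shows two grey blocks: one with a black pin at (290,248) and an empty one at (337,236). In the top view they are at (272,213) and (317,231). The one bearing the pin is also the farther from the base. The reader is at (388,180) in top, with tapes at (187,188) and (355,235), the packet at (201,218) and the biro at (450,238). Now one close crop from each camera.

```bash
cat >h.py <<'E'
import cv2,numpy as np,pickle
def ray(s,uv):
    p=cv2.undistortPoints(np.float64(uv).reshape(-1,1,2),s["intrinsics"],np.float64(s["dist"]))[:,0]
    E=s["extrinsics"];return E[:3,3],np.c_[p,np.ones(len(p))]@E[:3,:3].T
def atz(s,uv,z):
    o,d=ray(s,uv);return o+d*((z-o[2])/d[:,2])[:,None]
def proj(s,P):
    M=np.linalg.inv(s["extrinsics"])
    return cv2.projectPoints(np.float64(P).reshape(-1,1,3),cv2.Rodrigues(M[:3,:3])[0],M[:3,3],s["intrinsics"],np.float64(s["dist"]))[0][:,0]
def crop(s,x,y,w,h,k): # keeps pixel (x+i/k)
    return cv2.resize(s["color"][y:y+h,x:x+w],None,fx=k,fy=k,interpolation=cv2.INTER_CUBIC)
E
python3 - <<'E'
from h import *
t=pickle.load(open("top0.pkl","rb"));s=pickle.load(open("scene0.pkl","rb"))
cv2.imwrite("pics/tc.png",np.clip(crop(t,250,135,180,120,4.4)*1.3,0,255))
cv2.imwrite("pics/sc.png",np.clip(crop(s,268,150,120,120,5)*1.3,0,255))
print(atz(t,[(272,213)],.117),atz(t,[(317,231)],.072),atz(t,[(380,190)],.1))
E
```

```text
[[0.43235267 0.16039561 0.117     ]] [[0.38926607 0.04692735 0.072     ]] [[ 0.49482785 -0.11476762  0.1       ]][ WARN:0@0.062] global loadsave.cpp:1063 imwrite_ Unsupported depth image for selected encoder is fallbacked to CV_8U.
```

View pics/tc.png

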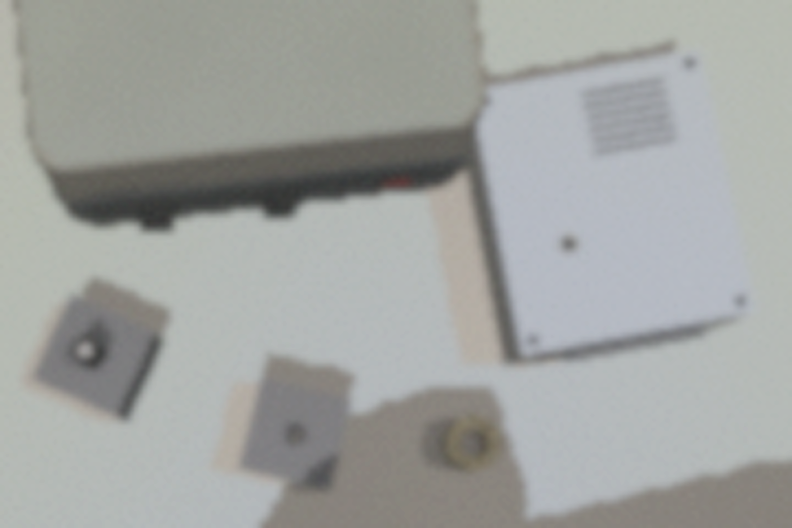

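View pics/sc.png

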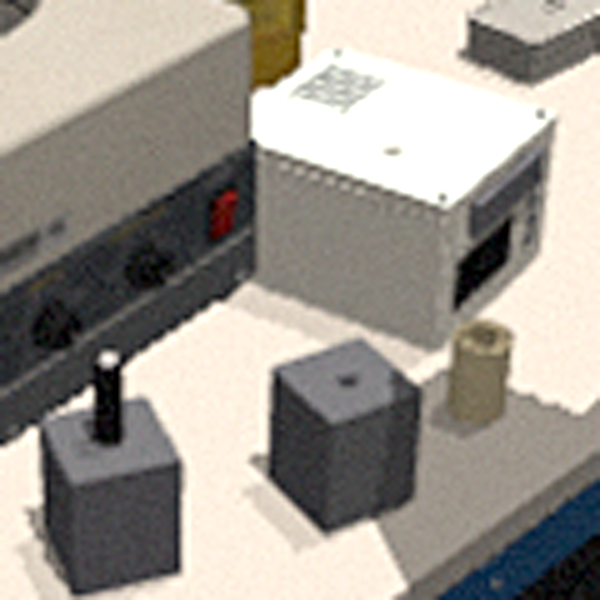

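The crops confirm the choice. The wanted stand bears the pin, with its handle top at (87,348) in the top crop and (108,357) in the scene crop. The empty block and the tape are look-alikes. The hole is at (568,243) in the top crop and (392,151) in the scene crop, and the reader's screws are visible.

```bash
python3 - <<'E'
from h import *
t=pickle.load(open("top0.pkl","rb"));s=pickle.load(open("scene0.pkl","rb"))
# darkest-centroid refinement of the hole in each image
def cen(S,u,v,r,dark=True):
    g=S["color"].astype(float).mean(2);u0,v0=int(round(u)),int(round(v))
    p=g[v0-r:v0+r+1,u0-r:u0+r+1];w=np.clip((np.median(p)-p)*(1 if dark else -1)-12,0,None)
    V,U=np.mgrid[v0-r:v0+r+1,u0-r:u0+r+1];return (w*U).sum()/w.sum(),(w*V).sum()/w.sum()
T=lambda i,j:(250+(i+.5)/4.4-.5,135+(j+.5)/4.4-.5)
S=lambda i,j:(268+(i+.5)/5-.5,150+(j+.5)/5-.5)
for n,a,b in (("hole",T(568,243),S(392,151)),("s1",T(740,300),S(541,113)),("s2",T(531,340),S(442,198))):
    ca,cb=cen(t,*a,3),cen(s,*b,3)
    print(n,np.round([a,ca,b,cb],2).tolist(),atz(t,[ca],.1).round(4),atz(s,[cb],.1).round(4))
print("s3",atz(t,[T(689,63)],.1),atz(s,[S(338,52)],.1))
print("pin top",atz(t,[T(87,348)],.117),atz(s,[S(108,357)],.117))
tc=atz(t,[T(75,297),T(160,335),T(125,412),T(35,378)],.072);sc=atz(s,[S(42,422),S(128,398),S(181,455),S(62,480)],.072)
for c in(tc,sc):
    print(c.round(4).tolist(),"mean",c.mean(0).round(4),[np.round((np.linalg.norm(c[i]-c[i-1]),np.degrees(np.arctan2(*(c[i]-c[i-1])[1::-1]))),3).tolist() for i in range(4)])
E
```

```text
hole [[378.7, 189.84], [378.83, 189.97], [346.0, 179.8], [346.05, 179.77]] [[ 0.4949 -0.1117  0.1   ]] [[ 0.4943 -0.112   0.1   ]]
s1 [[417.8, 202.8], [417.78, 202.94], [375.8, 172.2], [377.03, 173.79]] [[ 0.462  -0.2122  0.1   ]] [[ 0.4546 -0.2095  0.1   ]]
s2 [[370.3, 211.89], [367.94, 213.92], [356.0, 189.2], [355.88, 191.25]] [[ 0.4328 -0.0833  0.1   ]] [[ 0.4318 -0.082   0.1   ]]
s3 [[ 0.60332281 -0.18427451  0.1       ]] [[ 0.60534109 -0.18652077  0.1       ]]
pin top [[0.43052814 0.16694981 0.117     ]] [[0.43358654 0.16454318 0.117     ]]
[[0.4642, 0.1798, 0.072], [0.4418, 0.1287, 0.072], [0.3958, 0.1488, 0.072], [0.4156, 0.2028, 0.072]] mean [0.4293 0.165  0.072 ] [[0.054, -25.249], [0.056, -113.668], [0.05, 156.356], [0.057, 69.812]]
[[0.4628, 0.183, 0.072], [0.4485, 0.139, 0.072], [0.3968, 0.1515, 0.072], [0.4216, 0.2054, 0.072]] mean [0.4324 0.1697 0.072 ] [[0.047, -28.503], [0.046, -108.017], [0.053, 166.326], [0.059, 65.259]]
```

```bash
python3 - <<'E'
from h import *
t=pickle.load(open("top0.pkl","rb"));s=pickle.load(open("scene0.pkl","rb"))
S=lambda i,j:(268+(i+.5)/5-.5,150+(j+.5)/5-.5)
T=lambda i,j:(250+(i+.5)/4.4-.5,135+(j+.5)/4.4-.5)
b=atz(s,[S(250,275)],0)[0];print("centrifuge bottom corner",b)
for z in(.12,.15,.18,.21,.24):print(z,proj(s,[b[0],b[1],z])-np.array(S(0,0)),atz(t,[T(475,150),T(490,30),T(60,165)],z).round(3).tolist())
H=[.4946,-.112,.1]
a=crop(t,258,199,30,30,13);c=crop(s,280,215,20,30,13)
cv2.imwrite("pics/z.png",np.clip(np.hstack([a,c]).astype(float)*1.3,0,255).astype(np.uint8))
E
```

```text
centrifuge bottom corner [ 0.56499208 -0.06800847  0.        ]
0.12 [[50.89205449 20.67854525]] [[0.546, -0.055, 0.12], [0.617, -0.064, 0.12], [0.536, 0.184, 0.12]]
0.15 [[51.12965871 11.49026614]] [[0.541, -0.053, 0.15], [0.61, -0.061, 0.15], [0.531, 0.18, 0.15]]
0.18 [[51.37342725  2.04286438]] [[0.536, -0.05, 0.18], [0.603, -0.058, 0.18], [0.526, 0.176, 0.18]]
0.21 [[51.6235243  -7.67190931]] [[0.53, -0.047, 0.21], [0.595, -0.055, 0.21], [0.521, 0.172, 0.21]]
0.24 [[ 51.88011245 -17.6624189 ]] [[0.525, -0.044, 0.24], [0.588, -0.052, 0.24], [0.516, 0.168, 0.24]]
```

View pics/z.png

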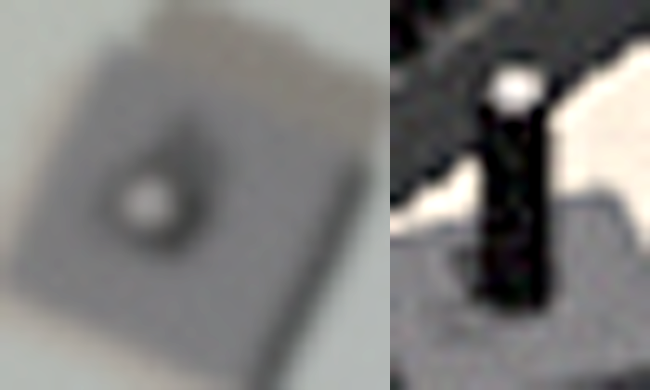

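The zoom shows the white dot on the pin's handle top at about (269,214) in top and (289,221.5) in scene. The handle's width in the scene view is about one face (14 mm), so it is turned to about -41°/49°. Pin at about (0.432, 0.166). Moving above it.

Emit:
move_arm(increments=[[0.771,-0.985,0,0,0,0,0],[0.771,-0.985,0,0,0,0,0],[0.771,-0.985,0,0,0,0,0],[0.771,-0.985,0,0,0,0,0],[0.771,-0.985,0,0,0,0,0],[0.771,-0.985,0,0,0,0,0],[0.771,-0.985,0,0,0,0,0],[0.771,-0.985,0,0,0,0,0],[0.771,-0.985,0,0,0,0,0],[0.771,-0.985,0,0,0,0,0]])

```text
t: 1.35
position: [0.2948, -0.314, 0.2309]
eef_rot: [-3.082, -0.604, 0.0]
wrist_force: [-0.1, -0.2, -0.6]
gripper_width: 0.0854
gripper_force: 0.0
```

Emit:
move_arm(increments=[[0.771,-0.985,0,0,0,0,0],[0.771,-0.985,0,0,0,0,0],[0.771,-0.985,0,0,0,0,0],[0.771,-0.985,0,0,0,0,0],[0.771,-0.985,0,0,0,0,0],[0.771,-0.985,0,0,0,0,0],[0.771,-0.985,0,0,0,0,0],[0.771,-0.985,0,0,0,0,0],[0.771,-0.985,0,0,0,0,0],[0.771,-0.985,0,0,0,0,0]])

```text
t: 2.6
position: [0.3633, -0.0736, 0.231]
eef_rot: [-3.083, -0.604, 0.001]
wrist_force: [0.5, -0.0, -0.6]
gripper_width: 0.0854
gripper_force: 0.0
```

Emit:
move_arm(increments=[[0.771,-0.985,0,0,0,0,0],[0.771,-0.985,0,0,0,0,0],[0.771,-0.985,0,0,0,0,0],[0.771,-0.985,0,0,0,0,0],[0.771,-0.985,0,0,0,0,0],[0.771,-0.985,0,0,0,0,0],[0.771,-0.985,0,0,0,0,0],[0.771,-0.985,0,0,0,0,0],[0.771,-0.985,0,0,0,0,0],[0,0,0,0,0,-0.2,0],[0,0,0,0,0,-0.2,0],[0,0,0,0,0,-0.2,0]])

```text
t: 4.1
position: [0.4247, 0.1422, 0.2308]
eef_rot: [-2.853, -1.315, 0.001]
wrist_force: [-0.2, 0.5, -0.5]
gripper_width: 0.0852
gripper_force: 0.0
```

```bash
cat >>h.py <<'E'
def delta(o,P):
    from scipy.spatial.transform import Rotation as R
    return R.from_rotvec(o["eef_rot"]).inv().apply(np.array(P)-o["position"])/.02
E
python3 - <<'E'
from h import *
from cell import robot
t=pickle.load(open("top0.pkl","rb"));s=pickle.load(open("scene0.pkl","rb"))
def br(S,u,v,r=2):
    g=S["color"].astype(float).mean(2);p=g[v-r:v+r+1,u-r:u+r+1];w=np.clip(p-p.max()*.6,0,None);V,U=np.mgrid[v-r:v+r+1,u-r:u+r+1]
    return (w*U).sum()/w.sum(),(w*V).sum()/w.sum()
print(t["color"][211:218,266:273].mean(2).round(),s["color"][219:225,286:293].mean(2).round())
a,b=(268.9,214.1),(289.2,221.5)
(o1,d1),(o2,d2)=ray(t,[a]),ray(s,[b]);k=np.linalg.lstsq(np.c_[d1[0],-d2[0]],o2-o1,rcond=None)[0]
print("tri",o1+k[0]*d1[0],o2+k[1]*d2[0],atz(t,[a],.117),atz(s,[b],.117))
print(delta(robot.get_obs(),[.432,.166,.231]))
E
```

```text
[[ 88.  85.  78.  70.  65.  65.  64.]
 [ 83.  80.  79.  81.  73.  64.  62.]
 [ 80.  84.  98. 105.  94.  70.  60.]
 [ 77.  91. 111. 117. 102.  73.  53.]
 [ 77.  87. 104. 107.  95.  70.  51.]
 [ 79.  78.  83.  82.  71.  57.  52.]
 [ 85.  80.  72.  65.  58.  53.  64.]] [[ 44.  44.  42.  36.  28.  42.  45.]
 [ 43.  34.  95. 127. 113.  81.  43.]
 [ 35.  57. 156. 197. 179. 121.  23.]
 [ 36.  69. 135. 171. 158. 100.  18.]
 [ 28.   2.  76. 102.  77.   1.  89.]
 [ 36.   5.  14.   1.  13.   3. 137.]]
tri [0.42936342 0.16789272 0.11928596] [0.42955766 0.16807876 0.11932094] [[0.42952171 0.16815722 0.117     ]] [[0.43204777 0.16591526 0.117     ]]
[ 1.14303593 -0.49482974 -0.00935051]
```

Emit:
move_arm(increments=[[0.56,-0.3,0,0,0,0,0],[0.56,-0.3,0,0,0,0,0],[0,0,1,0,0,0,0],[0,0,1,0,0,0,0],[0,0,1,0,0,0,0],[0,0,1,0,0,0,0],[0,0,1,0,0,0,0.2],[0,0,1,0,0,0,0.3],[0,0,1,0,0,0,0.4],[0,0,0.5,0,0,0,0.5],[0,0,0,0,0,0,0.5],[0,0,0,0,0,0,0.5]])

```text
t: 5.6
position: [0.4312, 0.1673, 0.0821]
eef_rot: [2.857, 1.306, 0.002]
wrist_force: [-0.9, 0.5, -0.7]
gripper_width: 0.0429
gripper_force: 0.0
```

```bash
python3 - <<'E'
from h import *
from cell import robot
s=robot.snapshot("scene");o=robot.get_obs();print(o["position"],delta(o,[.4303,.167,.08]))
cv2.imwrite("pics/g1.png",np.clip(crop(s,250,150,90,120,5).astype(float)*1.3,0,255).astype(np.uint8))
E
```

```text
[0.43127254 0.16721604 0.08227085] [-0.04012216 -0.02980641  0.11346797]
```

View pics/g1.png

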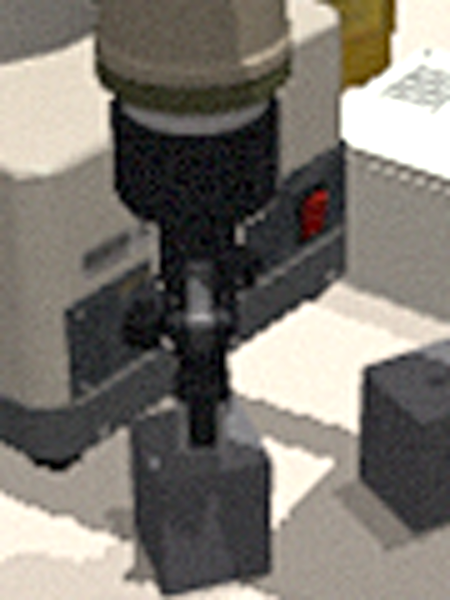

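The gripper straddles the handle with the near finger in front of it, at crop (205,410). The stand is clear. Closing.

Emit:
move_arm(increments=[[0,0,0,0,0,0,0.65],[0,0,0,0,0,0,0.75],[0,0,0,0,0,0,0.85],[0,0,0,0,0,0,1],[0,0,0,0,0,0,1],[0,0,0,0,0,0,1]])

```text
t: 6.4
position: [0.4308, 0.167, 0.0817]
eef_rot: [2.857, 1.307, 0.001]
wrist_force: [-2.1, -1.0, 4.9]
gripper_width: 0.0133
gripper_force: 58.4
```

Emit:
move_arm(increments=[[0,0,-0.25,0,0,0,1],[0,0,-0.5,0,0,0,1],[0,0,-0.75,0,0,0,1],[0,0,-1,0,0,0,1],[0,0,-1,0,0,0,1],[0,0,-1,0,0,0,1],[0,0,-1,0,0,0,1],[0,0,-1,0,0,0,1],[0,0,-1,0,0,0,1]])

```text
t: 7.52
position: [0.4307, 0.167, 0.2332]
eef_rot: [2.857, 1.307, 0.002]
wrist_force: [-0.6, -0.0, 0.0]
gripper_width: 0.013
gripper_force: 58.4
```

```bash
python3 - <<'E'
from h import *
from cell import robot
o=robot.get_obs();print(o["position"],o["eef_rot"],o["wrist_force"],o["torque"],delta(o,[.4946,-.112,.22]))
E
```

```text
[0.43065336 0.16695052 0.2331512 ] [2.85668381e+00 1.30682406e+00 1.84197231e-03] [-0.59469527 -0.04249332  0.0309191 ] [ 0.02645058 -0.01364646 -0.03152801] [-8.46252383 11.53876697  0.65677329]
```

Emit:
move_arm(increments=[[-0.705,0.962,0,0,0,0,1],[-0.705,0.962,0,0,0,0,1],[-0.705,0.962,0,0,0,0,1],[-0.705,0.962,0,0,0,0,1],[-0.705,0.962,0,0,0,0,1],[-0.705,0.962,0,0,0,0,1],[-0.705,0.962,0,0,0,0,1],[-0.705,0.962,0,0,0,0,1],[-0.705,0.962,0,0,0,0,1],[-0.705,0.962,0,0,0,0,1],[-0.705,0.962,0,0,0,0,1],[-0.705,0.962,0,0,0,0,1]])

```text
t: 9.02
position: [0.4949, -0.1129, 0.2325]
eef_rot: [2.856, 1.306, 0.001]
wrist_force: [-0.3, -0.2, -0.2]
gripper_width: 0.0132
gripper_force: 58.4
```

Emit:
move_arm(increments=[[0,0,0.7,0,0,0,1],[0,0,0.7,0,0,0,1],[0,0,0.4,0,0,0,1],[0,0,0,0,0,0,1]])

```text
t: 9.52
position: [0.4938, -0.1112, 0.1941]
eef_rot: [-2.855, -1.307, 0.002]
wrist_force: [-0.4, -0.6, -0.9]
gripper_width: 0.013
gripper_force: 58.5
```

```bash
python3 - <<'E'
from h import *
from cell import robot
o=robot.get_obs();print(o["position"],delta(o,[.4946,-.112,.2]))
ims=[]
for n,c in(("scene",(325,130,50,75)),("top",(350,155,50,75))):
    s=robot.snapshot(n);pickle.dump(s,open(n+"1.pkl","wb"));ims.append(crop(s,*c,8))
    p=o["position"];print(n,proj(s,[[p[0],p[1],p[2]-.0777],[.4946,-.112,.1],[p[0],p[1],p[2]-.0097]]).round(1).tolist())
cv2.imwrite("pics/h1.png",np.clip(np.hstack(ims).astype(float)*1.3,0,255).astype(np.uint8))
E
```

```text
[ 0.493847   -0.11123219  0.19412382] [-0.00468374  0.05299824 -0.29391221]
scene [[346.3, 175.0], [346.0, 179.7], [347.8, 153.6]]
top [[379.5, 189.6], [378.9, 190.1], [383.5, 186.0]]
```

View pics/h1.png

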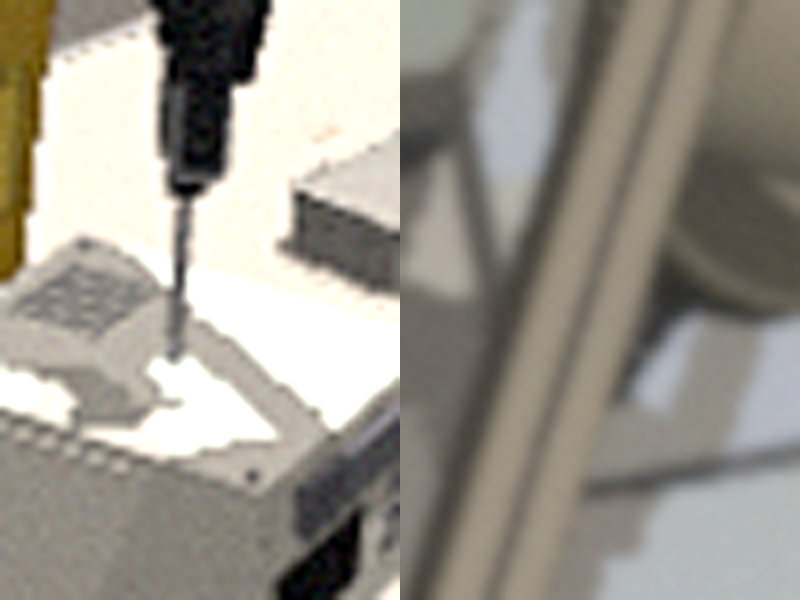

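The scene view shows the tip at about (346.7,174), directly above the hole at (346,179.8), to within 1 mm. The top view is hidden by the arm. Applying a small correction and descending slowly with force checks.

Emit:
move_arm(increments=[[0.03,0.05,0.3,0,0,0,1],[0,0,0.3,0,0,0,1],[0,0,0.1,0,0,0,1],[0,0,0.1,0,0,0,1],[0,0,0.1,0,0,0,1],[0,0,0.1,0,0,0,1],[0,0,0,0,0,0,1]])

```text
t: 10.5
position: [0.4956, -0.1122, 0.1751]
eef_rot: [-2.857, -1.307, 0.0]
wrist_force: [-0.3, -0.1, -0.2]
gripper_width: 0.0127
gripper_force: 58.5
```

Emit:
move_arm(increments=[[0,0,0.1,0,0,0,1],[0,0,0.1,0,0,0,1],[0,0,0,0,0,0,1]])

```text
t: 10.88
position: [0.4956, -0.1123, 0.171]
eef_rot: [-2.857, -1.307, 0.0]
wrist_force: [0.1, -0.3, -0.8]
gripper_width: 0.013
gripper_force: 58.5
```

Emit:
move_arm(increments=[[0,0,0.15,0,0,0,1],[0,0,0.15,0,0,0,1],[0,0,0.15,0,0,0,1],[0,0,0.15,0,0,0,1],[0,0,0.15,0,0,0,1],[0,0,0,0,0,0,1]])

```text
t: 11.62
position: [0.4955, -0.1122, 0.1559]
eef_rot: [-2.856, -1.307, 0.001]
wrist_force: [0.1, 0.2, 0.3]
gripper_width: 0.0133
gripper_force: 58.5
```

Emit:
move_arm(increments=[[0,0,0.1,0,0,0,1],[0,0,0.1,0,0,0,1],[0,0,0.1,0,0,0,1],[0,0,0,0,0,0,1]])

```text
t: 12.12
position: [0.4956, -0.1122, 0.15]
eef_rot: [-2.857, -1.307, 0.0]
wrist_force: [-0.3, -0.2, -1.6]
gripper_width: 0.0127
gripper_force: 58.5
```

Emit:
move_arm(increments=[[0,0,0.1,0,0,0,1],[0,0,0.1,0,0,0,1],[0,0,0,0,0,0,1]])

```text
t: 12.5
position: [0.4956, -0.1122, 0.146]
eef_rot: [-2.857, -1.307, 0.001]
wrist_force: [0.8, 0.5, 0.3]
gripper_width: 0.0129
gripper_force: 58.5
```

Depth is about 32 mm and there is no contact yet.

Emit:
move_arm(increments=[[0,0,0.1,0,0,0,1],[0,0,0.1,0,0,0,1],[0,0,0,0,0,0,1]])

```text
t: 12.88
position: [0.4956, -0.1122, 0.142]
eef_rot: [-2.857, -1.307, 0.001]
wrist_force: [-0.8, 0.2, -0.8]
gripper_width: 0.0135
gripper_force: 58.5
```

Emit:
move_arm(increments=[[0,0,0.1,0,0,0,1],[0,0,0.1,0,0,0,1],[0,0,0,0,0,0,1]])

```text
t: 13.25
position: [0.4956, -0.1122, 0.138]
eef_rot: [-2.857, -1.307, 0.001]
wrist_force: [-0.1, -1.0, -1.2]
gripper_width: 0.0132
gripper_force: 58.5
```

Emit:
move_arm(increments=[[0,0,0.1,0,0,0,1],[0,0,0.1,0,0,0,1],[0,0,0,0,0,0,1]])

```text
t: 13.62
position: [0.4956, -0.1122, 0.134]
eef_rot: [-2.857, -1.307, 0.0]
wrist_force: [0.4, 0.3, 0.5]
gripper_width: 0.0129
gripper_force: 58.5
```

Emit:
move_arm(increments=[[0,0,0.1,0,0,0,1],[0,0,0.1,0,0,0,1],[0,0,0,0,0,0,1]])

```text
t: 14.0
position: [0.4956, -0.1122, 0.13]
eef_rot: [-2.857, -1.307, 0.0]
wrist_force: [-0.4, 0.2, -0.4]
gripper_width: 0.0132
gripper_force: 58.5
```

Emit:
move_arm(increments=[[0,0,0.1,0,0,0,1],[0,0,0.1,0,0,0,1],[0,0,0,0,0,0,1]])

```text
t: 14.38
position: [0.4961, -0.1123, 0.1271]
eef_rot: [2.856, 1.307, 0.001]
wrist_force: [-1.4, 1.3, 4.4]
gripper_width: 0.0129
gripper_force: 59.2
```

Contact is felt at 4.4 N. Pressing in 1–2 mm steps.

Emit:
move_arm(increments=[[0,0,0.1,0,0,0,1],[0,0,0,0,0,0,1]])

```text
t: 14.62
position: [0.4961, -0.1123, 0.1252]
eef_rot: [2.856, 1.307, 0.001]
wrist_force: [-1.4, 1.2, 6.3]
gripper_width: 0.0132
gripper_force: 59.3
```

Emit:
move_arm(increments=[[0,0,0.1,0,0,0,1],[0,0,0,0,0,0,1]])

```text
t: 14.88
position: [0.4961, -0.1123, 0.1232]
eef_rot: [2.856, 1.307, 0.001]
wrist_force: [-3.1, 1.0, 6.1]
gripper_width: 0.0135
gripper_force: 59.3
```

Emit:
move_arm(increments=[[0,0,0.05,0,0,0,1],[0,0,0,0,0,0,1]])

```text
t: 15.12
position: [0.4955, -0.1127, 0.1219]
eef_rot: [2.856, 1.307, -0.001]
wrist_force: [-4.8, -1.1, 5.9]
gripper_width: 0.0128
gripper_force: 59.6
```

Emit:
move_arm(increments=[[0,0,0.05,0,0,0,1],[0,0,0,0,0,0,1]])

```text
t: 15.38
position: [0.4956, -0.1129, 0.121]
eef_rot: [2.856, 1.306, -0.001]
wrist_force: [-4.0, -2.1, 7.0]
gripper_width: 0.0133
gripper_force: 59.7
```

Emit:
move_arm(increments=[[0,0,0,0,0,0,1],[0,0,0,0,0,0,1]])

```text
t: 15.62
position: [0.4955, -0.113, 0.121]
eef_rot: [2.856, 1.306, -0.001]
wrist_force: [-4.2, -1.7, 6.1]
gripper_width: 0.013
gripper_force: 59.7
```

```bash
python3 - <<'E'
from h import *
from cell import robot
s=robot.snapshot("scene");a=pickle.load(open("scene1.pkl","rb"))
print(robot.get_obs()["wrist_force"])
cv2.imwrite("pics/tr.png",np.clip(np.hstack([crop(x,320,140,65,85,6) for x in(a,s)]).astype(float)*1.5,0,255).astype(np.uint8))
E
```

```text
[-4.47870664 -2.40218742  5.73776931]
```

View pics/tr.png

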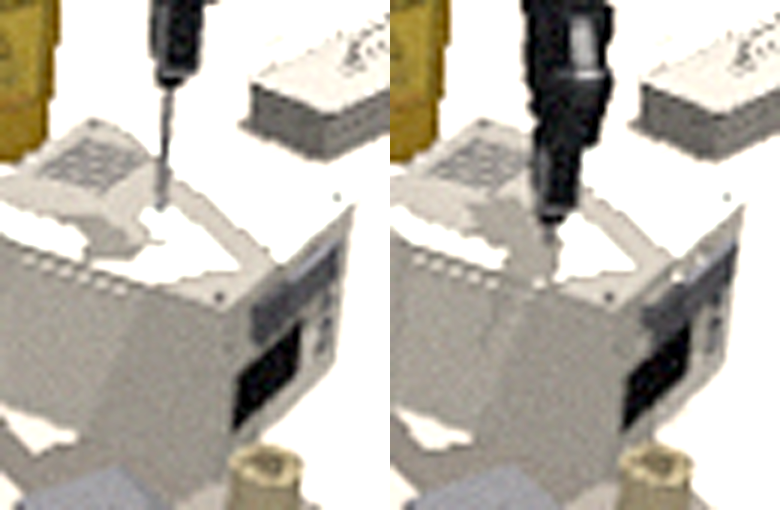

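The picture cannot resolve a 2–5 mm creep. But a steady force of about 5 N along the reader's -x has appeared, which is the tray leaning on the pin, and there has been no spike from the stop. So it has tripped; drawing the pin straight out.

Emit:
move_arm(increments=[[0,0,-0.3,0,0,0,1],[0,0,-0.3,0,0,0,1],[0,0,0,0,0,0,1]])

```text
t: 16.05
position: [0.4953, -0.1122, 0.1328]
eef_rot: [-2.856, -1.307, 0.001]
wrist_force: [-7.1, -0.8, 2.9]
gripper_width: 0.0133
gripper_force: 59.2
```

The lateral push of 7 N persists with the pin off the latch, so the trip is confirmed. Continuing upward.

Emit:
move_arm(increments=[[0,0,-0.4,0,0,0,1],[0,0,-0.4,0,0,0,1],[0,0,-0.4,0,0,0,1],[0,0,-0.4,0,0,0,1],[0,0,-0.5,0,0,0,1],[0,0,-0.5,0,0,0,1],[0,0,-0.7,0,0,0,1],[0,0,-0.7,0,0,0,1],[0,0,-1,0,0,0,1],[0,0,0,0,0,0,1]])

```text
t: 17.3
position: [0.4971, -0.1127, 0.2351]
eef_rot: [2.854, 1.306, 0.005]
wrist_force: [-0.4, -0.6, -0.6]
gripper_width: 0.0129
gripper_force: 59.0
```

```bash
python3 - <<'E'
from h import *
from cell import robot
s=robot.snapshot("scene");o=robot.get_obs();p=o["position"]
print(o["wrist_force"],delta(o,[.4307,.167,.2332]),proj(s,[[p[0],p[1],p[2]-.0777],[p[0],p[1],p[2]-.0097]]))
cv2.imwrite("pics/op.png",np.clip(crop(s,310,110,85,110,5).astype(float)*1.3,0,255).astype(np.uint8))
E
```

```text
[-0.89898234 -1.01276722 -0.75564953] [ 8.42492771e+00 -1.16244983e+01 -7.38437264e-04] [[346.77340599 162.33933285]
 [348.27758153 140.2347586 ]]
```

View pics/op.png

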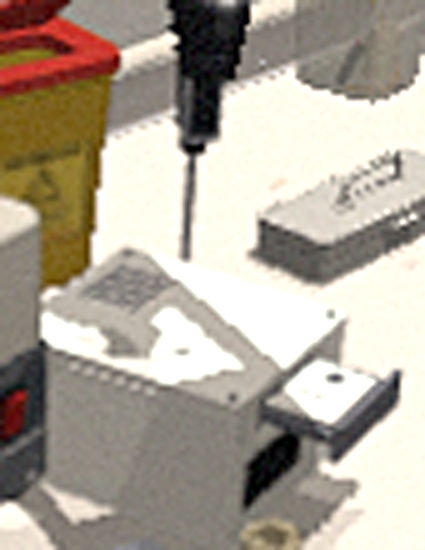

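The tray is open at crop (335,400). The pin is still straight in the gripper, with its tip at (347,161). Returning it to the stand.

Emit:
move_arm(increments=[[0.702,-0.969,0,0,0,0,1],[0.702,-0.969,0,0,0,0,1],[0.702,-0.969,0,0,0,0,1],[0.702,-0.969,0,0,0,0,1],[0.702,-0.969,0,0,0,0,1],[0.702,-0.969,0,0,0,0,1],[0.702,-0.969,0,0,0,0,1],[0.702,-0.969,0,0,0,0,1],[0.702,-0.969,0,0,0,0,1],[0.702,-0.969,0,0,0,0,1],[0.702,-0.969,0,0,0,0,1],[0,0,0,0,0,0,1]])

```text
t: 18.85
position: [0.4347, 0.145, 0.2314]
eef_rot: [-2.855, -1.31, 0.002]
wrist_force: [-0.4, -1.1, -0.8]
gripper_width: 0.0131
gripper_force: 59.0
```

```bash
python3 - <<'E'
from h import *
from cell import robot
o=robot.get_obs();print(o["position"],o["eef_rot"],delta(o,[.4307,.167,.16]))
E
```

```text
[0.4346646  0.14498183 0.23142144] [-2.85489671e+00 -1.30973323e+00  2.11890334e-03] [ 0.70867996 -0.86437699  3.57134078]
```

Emit:
move_arm(increments=[[0.35,-0.43,0,0,0,0,1],[0.35,-0.43,0,0,0,0,1],[0,0,0.9,0,0,0,1],[0,0,0.9,0,0,0,1],[0,0,0.9,0,0,0,1],[0,0,0.6,0,0,0,1],[0,0,0.2,0,0,0,1],[0,0,0,0,0,0,1],[0,0,0,0,0,0,1]])

```text
t: 19.98
position: [0.4321, 0.1659, 0.1631]
eef_rot: [2.857, 1.307, 0.002]
wrist_force: [0.2, 0.6, -0.8]
gripper_width: 0.0131
gripper_force: 59.0
```

```bash
python3 - <<'E'
from h import *
from cell import robot
o=robot.get_obs();print(o["position"],o["eef_rot"],delta(o,[.4307,.167,.0817]))
E
```

```text
[0.43211796 0.16593169 0.16309371] [2.85669836e+00 1.30673885e+00 2.10546021e-03] [-0.01055884 -0.09160785  4.06960907]
```

Emit:
move_arm(increments=[[-0.01,-0.09,0,0,0,0,1],[0,0,0.3,0,0,0,1],[0,0,0.2,0,0,0,1],[0,0,0.15,0,0,0,1],[0,0,0.15,0,0,0,1],[0,0,0.15,0,0,0,1],[0,0,0,0,0,0,1]])

```text
t: 20.85
position: [0.4299, 0.1668, 0.143]
eef_rot: [-2.857, -1.307, 0.001]
wrist_force: [-0.2, -0.8, -0.9]
gripper_width: 0.0128
gripper_force: 59.0
```

Emit:
move_arm(increments=[[0,0,0.3,0,0,0,1],[0,0,0.4,0,0,0,1],[0,0,0.5,0,0,0,1],[0,0,0.5,0,0,0,1],[0,0,0.5,0,0,0,1],[0,0,0.4,0,0,0,1],[0,0,0.2,0,0,0,1],[0,0,0,0,0,0,1]])

```text
t: 21.85
position: [0.43, 0.1668, 0.0871]
eef_rot: [-2.857, -1.307, 0.001]
wrist_force: [0.3, 0.6, -1.3]
gripper_width: 0.0131
gripper_force: 59.0
```

Emit:
move_arm(increments=[[0,0,0.1,0,0,0,1],[0,0,0.1,0,0,0,1],[0,0,0,0,0,0,1]])

```text
t: 22.22
position: [0.4301, 0.1668, 0.0832]
eef_rot: [-2.857, -1.307, 0.0]
wrist_force: [0.7, -0.0, -1.4]
gripper_width: 0.0131
gripper_force: 59.0
```

Emit:
move_arm(increments=[[0,0,0.1,0,0,0,1],[0,0,0,0,0,0,1]])

```text
t: 22.48
position: [0.4304, 0.1669, 0.0817]
eef_rot: [2.857, 1.307, 0.001]
wrist_force: [-1.4, -0.4, 3.1]
gripper_width: 0.0133
gripper_force: 59.4
```

Seated: there is contact at the same height as at pick-up. Releasing and retreating upward.

Emit:
move_arm(increments=[[0,0,0,0,0,0,0.75],[0,0,0,0,0,0,0.6],[0,0,0,0,0,0,0.5],[0,0,0,0,0,0,0.5],[0,0,-0.3,0,0,0,0.4],[0,0,-0.7,0,0,0,0.4],[0,0,-1,0,0,0,0.4],[0,0,-1,0,0,0,0.4],[0,0,-1,0,0,0,0.4],[0,0,-1,0,0,0,0.4],[0,0,-1,0,0,0,0.4],[0,0,0,0,0,0,0.4]])

```text
t: 23.98
position: [0.4315, 0.1672, 0.2041]
eef_rot: [2.856, 1.307, 0.008]
wrist_force: [0.3, 0.2, 0.7]
gripper_width: 0.0517
gripper_force: 0.0
```

```bash
python3 - <<'E'
from h import *
from cell import robot
s=robot.snapshot("scene")
cv2.imwrite("pics/end.png",np.clip(crop(s,165,140,240,180,3.3).astype(float)*1.3,0,255).astype(np.uint8))
E
```

```text
(no output)
```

View pics/end.png

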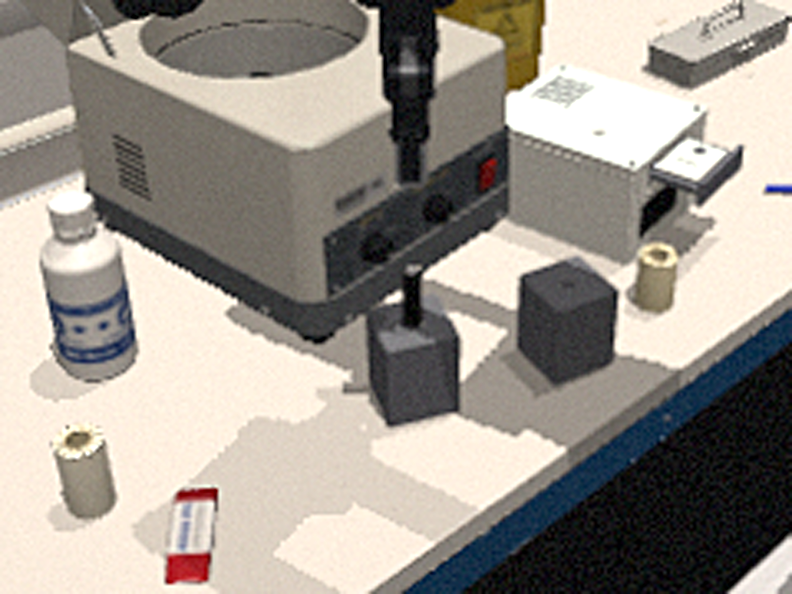

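The pin is upright and seated in its stand at (413,295), the tray is open at (700,165), the bystanders are undisturbed, and the gripper is clear. Handing in.

```bash
python3 -c "
from cell import robot
print(robot.finish_job())"
```

```text
the job is handed in; nothing more can be done
None
```

The latch tripped at about 6–7 N, the tray sprang open once the pin was out, and the pin is back upright and seated in its stand with nothing else visibly disturbed; job handed in at about 24 s.

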